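Dry-fit two slate inlays in a marble slab

TASK

Dry-fit the inlay: push each of the two dark slate discs across the top of the marble slab, over the edge of the round recess of its own size, until it drops in and lies flat and flush, large disc in the large recess and small disc in the small one, in either order. Only push or press them with the fingers, never pick them up, and leave all the tools and other things as they stand.

Things in the scene. Friction and masses are not known exactly. Their poses are not given: they have to be found in the camera images.
- slab: pale marble slab fixed to the table, 260 (x) x 270 (y) x 30 mm, level. Origin: centre of its underside, on the table; its top face is 30 mm above. In its own frame the large recess is at x +45, y +65 mm and the small one at x +45, y -65 mm; its +x points away from the robot, give or take 0.4 rad
- slab_hole0 (a point): centre of the large round recess at the level of the slab's top face: 64 mm in diameter, 10 mm deep, flat floor, sharp rim with a chamfer of about 1 mm; it takes the large disc with 2 mm to spare all round. z up
- slab_hole1 (a point): centre of the small round recess at the level of the slab's top face: 48 mm in diameter, 10 mm deep, flat floor, sharp rim with a chamfer of about 1 mm; it takes the small disc with 2 mm to spare all round. z up
- large_disc: large dark slate disc, 60 mm in diameter, 10 mm thick, about 85 g, lying flat and loose on the slab's top nearer the robot than the recesses (it may start on the left or the right). Origin: centre of its underside; z up along its axis
- small_disc: small dark slate disc, 44 mm in diameter, 10 mm thick, about 45 g, lying flat and loose on the slab's top nearer the robot than the recesses (it may start on the left or the right). Origin: centre of its underside; z up along its axis
- chisel: short stone chisel lying on the slab's far edge, 130 mm long, 20 mm high; loose; not part of the job, leave it. Origin: on its underside
- jar: small glass jar with a metal lid standing on the slab's far edge, 34 mm across, 48 mm high; loose; not part of the job, leave it. Origin: on its underside
- weight: small brass weight with a neck standing on the slab between and beyond the two recesses, 24 mm across, 34 mm high; loose; not part of the job, leave it. Origin: on its underside
- mallet: round white mallet standing on its head on the table, to the right of the slab, handle up, 90 mm across, 192 mm high; loose; not part of the job, leave it. Origin: on its underside
- offcut: pale stone offcut on the table to the right of the slab, 85 x 60 mm, 55 mm high; loose; not part of the job, leave it. Origin: on its underside
- rasp: rasp with a wooden handle lying on the table to the left of the slab, 250 mm long, 18 mm high; loose; not part of the job, leave it. Origin: on its underside
- sanding_block: cork sanding block lying on the table left of the rasp, 110 x 60 mm, 34 mm high; loose; not part of the job, leave it. Origin: on its underside
Mind the look-alikes: they are no part of the job. Leave any green look-alike of the small_disc alone.

How it is judged:
At the end, for the whole second after the job is handed in: Each disc lies at rest in the recess of its own size: centre within 4 mm of the recess's centre, top flush with the slab (underside 8.5 to 12.5 mm below the slab's top face), tilted less than 0.05 rad (horizontal distance between large_disc and slab_hole0 below 0.004 m and z of large_disc in the frame of slab_hole0 between -0.0125 and -0.0085 m and angle between each of large_disc, small_disc's own z axis and vertical below 0.05 rad and linear speed of each of large_disc, small_disc below 0.01 m/s and horizontal distance between small_disc and slab_hole1 below 0.004 m and z of small_disc in the frame of slab_hole1 between -0.0125 and -0.0085 m); the robot touches nothing.
It fails at once if a disc is picked up: its centre rises more than 5 mm off the slab's top (height (world z) of any of large_disc, small_disc above 0.035 m).
It fails at once if a disc is tipped up on edge (over 0.7 rad) (angle between any of large_disc, small_disc's own z axis and vertical above 0.7 rad).
It fails at once if one of the tools or other things is shifted by more than 20 mm (distance of any of chisel, jar, weight, mallet, offcut, rasp, sanding_block from where it was at the start of the episode above 0.02 m).
It also fails if it takes over 54 s, if anything falls off the work surface, if the arm or the gripper's body presses on something with over 40 N, if the wrist force passes 120 N, or if a joint passes its speed limit or range.

ROBOT

A 6-joint arm with a two-finger parallel gripper is mounted at the origin on the work surface. World frame = base frame: x ahead of the robot, y to its left, z up, the work surface at z = 0. Lengths are in m, angles in rad, forces in N, time in s.
With the tool pointing down it reaches from about 0.275 to 0.85 m from the base axis. Payload 5.2 kg.
Tool frame: the origin (TCP) lies on the centre line of the jaws, within the pads' length; the fingertips stand 14 mm ahead of it and the grasp point (between the pads) lies 5 mm behind it; z points along the fingers, y is the direction in which the jaws open and shut (so a half turn about z gives the same grasp; the last joint's range is limited). The gripper opens to 85 mm and grips with 20 to 120 N. Pads are 22 mm wide; open, the fingers measure 114 mm over their backs; the gripper's body (76 mm by 85 mm) begins 54 mm behind the grasp point. The pads swing forward as they close: fully open they stand 13 mm farther back than shut.
Start: joints at [1.026, 0.259, 1.535, -0, 1.348, -0.203], TCP at [0.184, 0.518, 0.245] pointing down, gripper open.
Joint ranges: [-3.14, 3.14], [-0.91, 2.08], [0.19, 2.58], [-1.22, 4.36], [0.22, 2.71], [-3.12, 3.12]. Speed limits (rad/s): [2.57, 2.57, 3.14, 3.14, 3.14, 3.14].

INTERFACE

Orientations are given as a rotation vector (axis times angle).
In Python, from workcell import env gives the robot as it stands.
- The arm moves only by the shell command python3 -m creep 'ROWS' [OPENING]. ROWS is JSON, a list that holds one entry, the list of rows, each a list of 4 numbers: the shift along the tool's x, y, z in units of 30 mm (1.0 is 30 mm), then the turn about the tool's z in units of 6 degrees (1.0 is 6 degrees). A call has exactly 10 rows; each row is the pose to reach, as a shift and turn from the pose commanded when the call began, along the tool's axes at that moment; what a row does not reach only later rows make up. A row lasts 1/12 s, in which the tool goes at most 41.7 mm and 7.16 degrees, less where a joint would pass 70% of its speed; a pose out of reach is approached as far as the arm can. A call with a gripper value outside its range is refused whole. OPENING is the closure, from 0 (fully open) to 1 (shut), set as the call begins (- or left out, the last holds). The fingers move at their own pace and stop on an object; the grip force is fixed at half the most. Time passes only in rows, so rows that repeat a pose let the fingers close, or fill a call up. It gives the time, the measured TCP pose, the force and the opening at its end, in the units of the state.
- env.observe(): the state, without advancing time (a new reading comes with each control period).
- env.snapshot(name): name is "scene" or "top"; returns the picture (400x640x3 uint8, blue, green, red); there is no depth.
- env.camera_model(name): a dict with "fx", "fy", "cx", "cy" (pixels), "R" (3x3) and "t" (3): a world point X has camera coordinates R X + t. Camera axes: x right, y down, z forward; pixel columns grow to the right and rows downward; lengths in m; the calibration is good to about 2 mm. A picture is of the moment at which its call begins. camera_model takes no time and is no camera call.
- env.job_done(): hands the job in, once; it reports no verdict.
Trained networks look in the newest picture that a camera, given by its name, has taken for a name from the list of things; names that differ only in an ending like _2 or _b are one class to them, and where a whole thing is asked for, a point or a joint stands for the part that bears it (a point fixed in the world has none). Each returns a list of dicts, best first, with "confidence" (0 to 1); they miss things now and then, are a little off and sometimes report something else, mostly with a low value. They report only what shows in the picture. A call takes as long as a camera call. They do not tell look-alikes from the thing itself.
- env.find_in(camera, label): "bbox" ([left, top, width, height] in pixels, round what is visible of it).
- env.trace(camera, label): "region" (400x640 bool, what is visible of it) and "bbox" ([left, top, width, height] in pixels, round what is visible of it).
- env.place_of(camera, label): "point" ([row, column] in pixels: a listed point, or the origin of a listed thing).
The state is a dict: "clock": time; "joint_pos": joint angles; "dq": joint speeds; "effort": joint torques, N m; "tool_pos": TCP position; "tcp_rot": TCP orientation; "ft_force": force on the tool from outside, world axes, zero at the start; "moment": the same for the moment, N m; "grip_width": finger opening in m.
Only numpy, scipy, OpenCV 4.12 (cv2) and the standard library are available. Lean on these libraries where they do the work, as an engineer would, in place of code of your own. Each camera call takes 0.05 s, during which the arm holds its last target.

## Working session

There is one attempt and no reset: what is moved stays moved. The work goes in short steps, Python scripts to look and compute and a shell command to move; the robot and the scene stay as the last step left them, time stands still between calls to the robot, and variables do not carry over. Pictures are saved under pics/ and viewed, and the job is handed in when it is done.

```bash
mkdir -p pics; ls; python3 - <<'E'
from workcell import env
import cv2
o=env.observe(); print(o)
for n in("top","scene"):
    im=env.snapshot(n); cv2.imwrite(f"pics/{n}0.png",im); 
    c=env.camera_model(n); print(n,c)
    for l in ["slab_hole0","slab_hole1","large_disc","small_disc","weight","slab"]:
        print(l,[(round(d["confidence"],2),[round(float(v),1) for v in d["point"]]) for d in env.place_of(n,l)])
E
```

```text
pics
{'clock': 0.0, 'joint_pos': array([ 1.02623660e+00,  2.59358501e-01,  1.53607077e+00,  4.89416509e-06,
        1.34800723e+00, -2.02811623e-01]), 'dq': array([ 4.11643648e-05, -5.55998755e-04,  7.21459477e-04, -1.39994685e-03,
        2.24448618e-04,  7.50727098e-05]), 'effort': array([-2.05454569e-03, -4.46025610e+01, -2.90576881e+01, -2.66327033e-04,
        1.18596447e-02, -1.25817940e-05]), 'tool_pos': array([0.18404319, 0.51776536, 0.24447127]), 'tcp_rot': array([-5.34094428e-01, -3.09517102e+00,  2.69311328e-03]), 'ft_force': array([-0.12340792, -0.35767568, -0.32384873]), 'moment': array([-0.01163732,  0.02249739, -0.04557211]), 'grip_width': 0.08500913255589486}
top {'fx': 444.7823431090335, 'fy': 444.7823431090335, 'cx': 321.0098979657916, 'cy': 200.512445997857, 'R': array([[ 0.02759404, -0.99958147,  0.00868672],
       [-0.98170698, -0.02873628, -0.18821696],
       [ 0.18838781, -0.00333415, -0.98208906]]), 't': array([0.04426616, 0.55463199, 0.81764986])}
slab_hole0 [(0.72, [182.1, 306.3]), (0.7, [164.5, 363.9])]
slab_hole1 [(0.72, [182.1, 306.3]), (0.7, [164.5, 36
[... 171 characters left out ...]
 335.8])]
slab [(0.75, [197.2, 342.6]), (0.37, [221.0, 258.8])]
scene {'fx': 465.3353062887275, 'fy': 465.3353062887275, 'cx': 319.89699338821174, 'cy': 205.20373137083104, 'R': array([[-0.00567249,  0.99998263,  0.0016033 ],
       [ 0.80124307,  0.00550442, -0.59831366],
       [-0.59831209, -0.0021093 , -0.80126038]]), 't': array([-0.0316915 , -0.41137307,  1.24315179])}
slab_hole0 [(0.65, [229.6, 349.4]), (0.62, [247.9, 281.2])]
slab_hole1 [(0.65, [229.6, 349.4]), (0.62, [247.9, 281.2])]
large_disc [(0.69, [202.6, 271.5])]
small_disc [(0.7, [193.6, 343.6]), (0.57, [147.2, 353.6]), (0.56, [143.1, 308.6]), (0.5, [156.7, 418.1])]
weight [(0.51, [255.4, 318.3])]
slab [(0.95, [233.4, 307.8])]
```

View pics/top0.png

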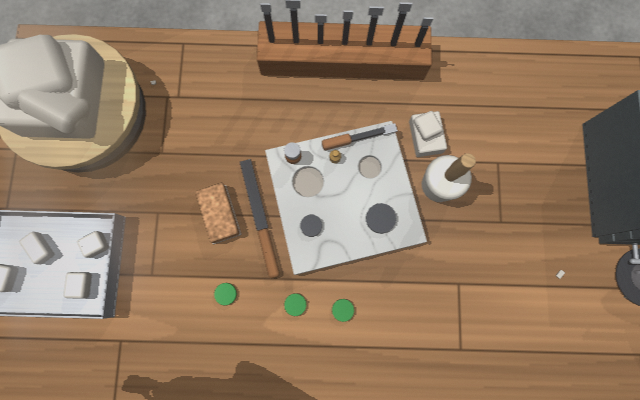

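View pics/scene0.png

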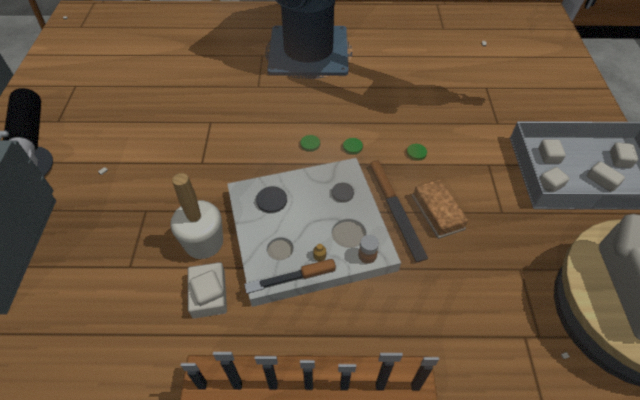

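```bash
cat > h.py <<'E'
from workcell import env
import numpy as np, cv2
from scipy.spatial.transform import Rotation as Ro
def ray(n,rc,z):
    c=env.camera_model(n);R=c["R"];t=c["t"]
    d=R.T@np.array([(rc[1]-c["cx"])/c["fx"],(rc[0]-c["cy"])/c["fy"],1]);C=-R.T@t
    return (C+d*(z-C[2])/d[2])[:2]
def proj(n,X):
    c=env.camera_model(n);p=c["R"]@np.asarray(X)+c["t"]
    return np.array([c["fy"]*p[1]/p[2]+c["cy"],c["fx"]*p[0]/p[2]+c["cx"]])
E
python3 - <<'E'
from h import *
for n,l in (("top",dict(hA=(182.1,306.3),hB=(164.5,363.9),L=(218.2,379.8),S=(223.9,314.8),w=(157.3,335.8),slab=(197.2,342.6))),("scene",dict(hA=(229.6,349.4),hB=(247.9,281.2),L=(202.6,271.5),S=(193.6,343.6),w=(255.4,318.3),slab=(233.4,307.8)))):
    for k,v in l.items(): print(n,k,ray(n,v,0 if k=="slab" else .03).round(4))
o=env.observe(); print(Ro.from_rotvec(o["tcp_rot"]).as_matrix().round(3))
E
```

```text
top hA [0.5945 0.0907]
top hB [ 0.6348 -0.0255]
top L [ 0.525  -0.0583]
top S [0.5098 0.071 ]
top w [0.6484 0.0322]
top slab [0.5715 0.0151]
scene hA [0.5918 0.0898]
scene hB [ 0.6323 -0.0347]
scene L [ 0.5299 -0.0592]
scene S [0.5068 0.0812]
scene w [0.6476 0.0325]
scene slab [0.5811 0.0117]
[[-0.942  0.335 -0.   ]
 [ 0.335  0.942  0.   ]
 [ 0.     0.    -1.   ]]
```

The top view shows the slab. The large disc is at about (row 218, col 380) and the small disc at (225, 312). The large recess is at (182, 308) and the small one at (166, 370). The green discs at rows 295–310 are decoys. The large recess is on the left and the large disc on the right, so the paths cross. Next I'll refine these positions on rectified views.

```bash
cat >> h.py <<'E'
def rect(im,n,z,x0=.40,x1=.74,y0=-.17,y1=.19,s=2000):
    # rows: x decreasing downward, cols: y decreasing rightward ; s px/m
    W=int((y1-y0)*s);H=int((x1-x0)*s)
    src=[];dst=[]
    for x,y in((x0,y0),(x0,y1),(x1,y1),(x1,y0)):
        p=proj(n,[x,y,z]);dst.append([p[1],p[0]]);src.append([(y1-y)*s,(x1-x)*s])
    M=cv2.getPerspectiveTransform(np.float32(dst),np.float32(src))
    return cv2.warpPerspective(im,M,(W,H),flags=cv2.INTER_CUBIC)
E
python3 - <<'E'
from h import *
for n in("top","scene"):
    im=cv2.imread(f"pics/{n}0.png")
    r=rect(im,n,.03); cv2.imwrite(f"pics/r_{n}0.png",r)
    # discs: dark top at z=.04
    r=rect(im,n,.04); g=cv2.GaussianBlur(cv2.cvtColor(r,cv2.COLOR_BGR2GRAY),(0,0),2)
    for nm,(x,y) in dict(L=(.528,-.058),S=(.508,.076)).items():
        u,v=int((.19-y)*2000),int((.74-x)*2000)
        m=np.zeros_like(g);cv2.circle(m,(u,v),90,255,-1)
        b=((g<115)&(m>0)).astype(np.uint8)
        nn,l,st,c=cv2.connectedComponentsWithStats(b); k=1+np.argmax(st[1:,4])
        ct,_=cv2.findContours((l==k).astype(np.uint8),cv2.RETR_EXTERNAL,cv2.CHAIN_APPROX_NONE)
        e=cv2.fitEllipse(max(ct,key=len)); print(n,nm,"xy",round(.74-e[0][1]/2000,4),round(.19-e[0][0]/2000,4),"axes mm",np.round(np.array(e[1])/2,1))
E
```

```text
top L xy 0.5238 -0.059 axes mm [58.  58.9]
top S xy 0.5053 0.0778 axes mm [41.7 42.6]
scene L xy 0.5291 -0.0599 axes mm [62.4 66. ]
scene S xy 0.511 0.0772 axes mm [46.4 50.9]
```

View pics/r_top0.png

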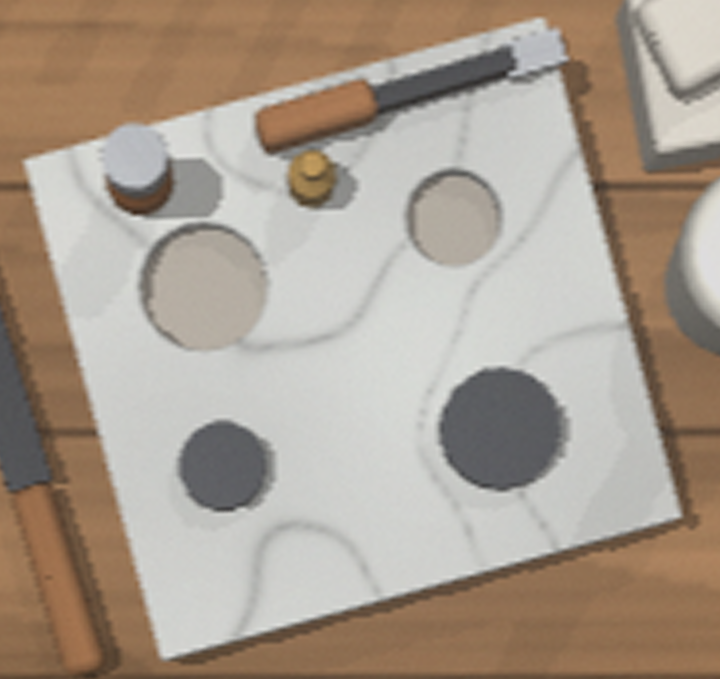

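View pics/r_scene0.png

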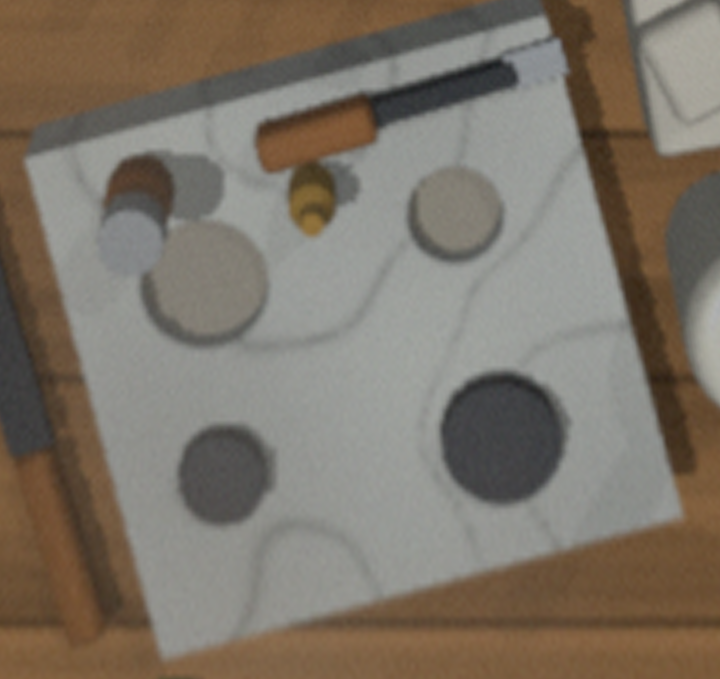

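The two rectified views agree on the slab corners, and the recesses sit where the slab frame puts them:

| Item | x (m) | y (m) |
|---|---|---|
| Large recess | 0.598 | 0.088 |
| Small recess | 0.632 | -0.038 |
| Small disc | 0.507 | 0.0775 |
| Large disc | 0.5255 | -0.0595 |

I'll start with the small disc, using a two-finger cradle with the tool's -x leading.

```bash
cat >> h.py <<'E'
def go(x,y,z,yawdeg=None):
    o=env.observe();R=Ro.from_rotvec(o["tcp_rot"]).as_matrix()
    p=o["tool_pos"];yaw=np.degrees(np.arctan2(R[1,0],R[0,0]))
    d=R.T@(np.array([x,y,z])-p)/.03
    t=0 if yawdeg is None else -((yawdeg-yaw+180)%360-180)/6
    print("clock",round(o["clock"],2),"tcp",p.round(4),"yaw",yaw.round(2),"F",o["ft_force"].round(1),"w",round(o["grip_width"],4),"rows to",d.round(2),"turn",round(t,2))
E
python3 -m creep '[[[-1.06,-0.74,0,0.39],[-2.12,-1.49,0,0.77],[-3.18,-2.23,0,1.16],[-4.24,-2.98,0,1.54],[-5.3,-3.72,0,1.93],[-6.36,-4.46,0,2.31],[-7.42,-5.2,0,2.7],[-8.48,-5.95,0,3.08],[-9.54,-6.7,0,3.47],[-10.6,-7.44,0,3.85]]]' 0.67
python3 -c "
from h import *
go(.476,.106,.09,137.3)"
```

```text
clock: 1.53
tool_pos: [0.4099, 0.1996, 0.2456]
tcp_rot: [1.146, 2.924, 0.001]
ft_force: [1.6, 0.7, 0.3]
grip_width: 0.0282
clock 1.53 tcp [0.4099 0.1996 0.2456] yaw 137.2 F [1.6 0.7 0.3] w 0.0282 rows to [-3.73 -0.8   5.19] turn -0.02
```

```bash
python3 -m creep '[[[-0.9,-0.2,0.5,0],[-1.8,-0.4,1.3,0],[-2.7,-0.6,2.2,0],[-3.5,-0.77,3.1,0],[-3.73,-0.8,4.0,0],[-3.73,-0.8,4.8,0],[-3.73,-0.8,5.1,0],[-3.73,-0.8,5.19,0],[-3.73,-0.8,5.19,0],[-3.73,-0.8,5.19,0]]]'
python3 - <<'E'
from h import *
go(.476,.106,.046,137.3)
for n in("top","scene"):
    im=env.snapshot(n); cv2.imwrite(f"pics/{n}1.png",im[100:350,150:550] if 0 else im)
    cv2.imwrite(f"pics/c{n}1.png",cv2.resize(im[130:330,200:460],None,fx=3,fy=3,interpolation=cv2.INTER_CUBIC))
E
```

```text
clock: 2.37
tool_pos: [0.4759, 0.1082, 0.0909]
tcp_rot: [1.141, 2.925, 0.001]
ft_force: [0.4, -0.8, 0.3]
grip_width: 0.0281
clock 2.37 tcp [0.4759 0.1082 0.0909] yaw 137.36 F [ 0.4 -0.8  0.3] w 0.0281 rows to [-0.05 -0.06  1.5 ] turn 0.01
```

View pics/cscene1.png

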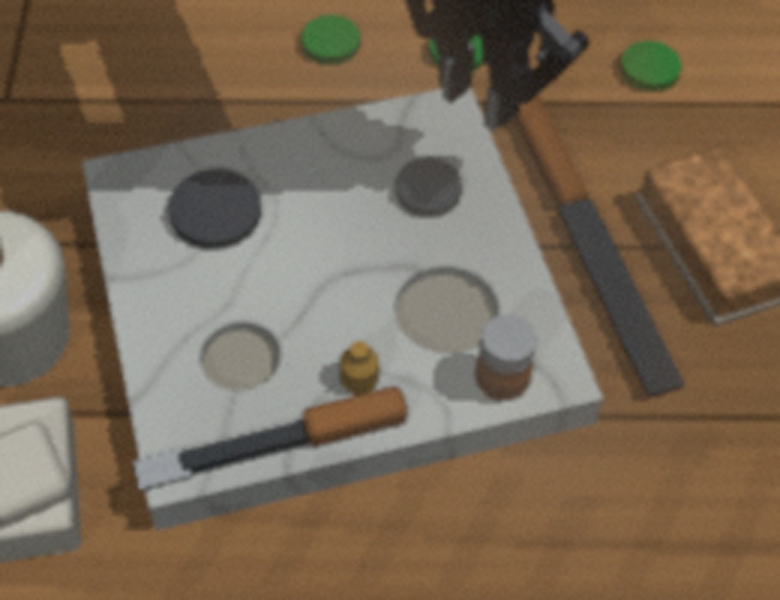

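View pics/ctop1.png

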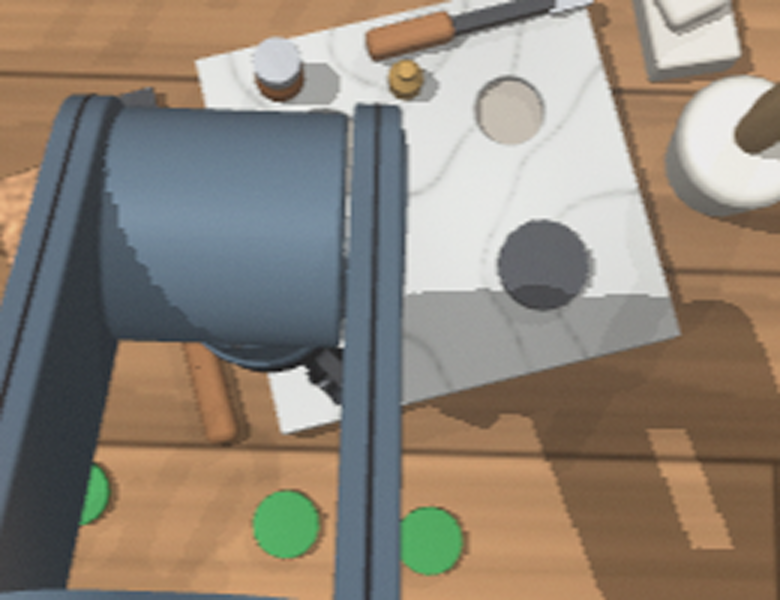

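```bash
python3 -c "
from h import *
for z in(.06,.065,.07,.075,.08,.085,.09): print(z,proj('scene',[.490,.1236,z]).round(1),proj('scene',[.462,.0928,z]).round(1))"
```

```text
0.06 [177.3 365.9] [166.4 349.6]
0.065 [175.7 366.2] [164.7 349.7]
0.07 [174.  366.4] [163.  349.8]
0.075 [172.3 366.6] [161.3 350. ]
0.08 [170.6 366.8] [159.5 350.1]
0.085 [168.8 367. ] [157.8 350.3]
0.09 [167.1 367.2] [156.  350.4]
```

```bash
python3 -m creep '[[[-0.05,-0.06,0.4,0],[-0.05,-0.06,0.8,0],[-0.05,-0.06,1.1,0],[-0.05,-0.06,1.2,0],[-0.05,-0.06,1.25,0],[-0.05,-0.06,1.3,0],[-0.05,-0.06,1.35,0],[-0.05,-0.06,1.4,0],[-0.05,-0.06,1.4,0],[-0.05,-0.06,1.4,0]]]'
python3 - <<'E'
from h import *
go(.476,.106,.046,137.3)
n="scene"
im=env.snapshot(n); cv2.imwrite(f"pics/{n}2.png",cv2.resize(im[120:280,230:430],None,fx=4,fy=3.7,interpolation=cv2.INTER_CUBIC))
E
```

```text
clock: 3.3
tool_pos: [0.4751, 0.1055, 0.0478]
tcp_rot: [1.143, 2.926, 0.0]
ft_force: [1.3, 0.8, -0.6]
grip_width: 0.0285
clock 3.3 tcp [0.4751 0.1055 0.0478] yaw 137.32 F [ 1.3  0.8 -0.6] w 0.0285 rows to [-0.01  0.03  0.06] turn 0.0
```

View pics/scene2.png

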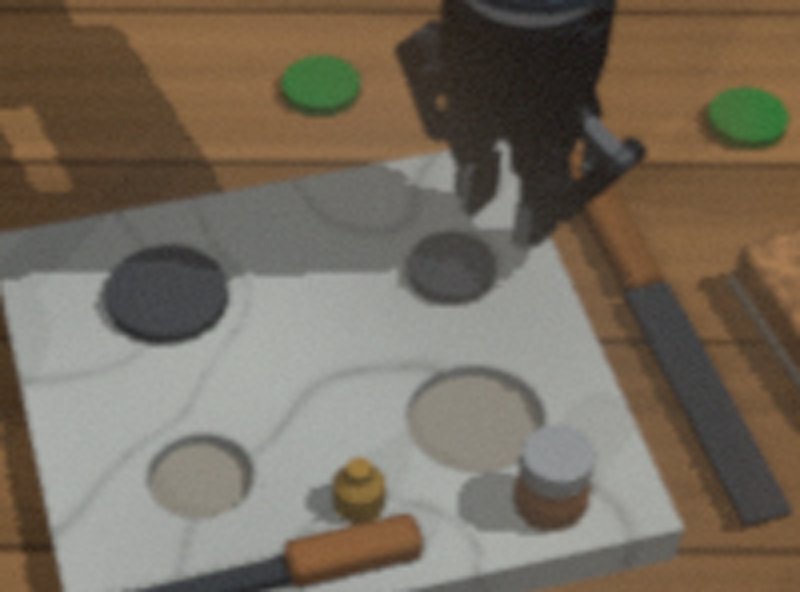

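```bash
python3 -m creep '[[[-0.3,0,0,0],[-0.7,0,0,0],[-1.2,0,0,0],[-1.7,0,0,0],[-2.2,0,0,0],[-2.7,0,0,0],[-3.2,0,0,0],[-3.6,0,0,0],[-3.9,0,0,0],[-4.1,0,0,0]]]'
python3 - <<'E'
from h import *
go(.6112,-.0188,.047,137.3)
n="scene"
im=env.snapshot(n); cv2.imwrite(f"pics/{n}3.png",cv2.resize(im[120:280,230:430],None,fx=4,fy=3.7,interpolation=cv2.INTER_CUBIC))
E
```

```text
clock: 4.18
tool_pos: [0.5665, 0.0208, 0.0475]
tcp_rot: [1.145, 2.925, -0.0]
ft_force: [0.0, 0.2, 0.5]
grip_width: 0.028
clock 4.18 tcp [0.5665 0.0208 0.0475] yaw 137.26 F [0.  0.2 0.5] w 0.028 rows to [-1.99  0.04  0.02] turn -0.01
```

View pics/scene3.png

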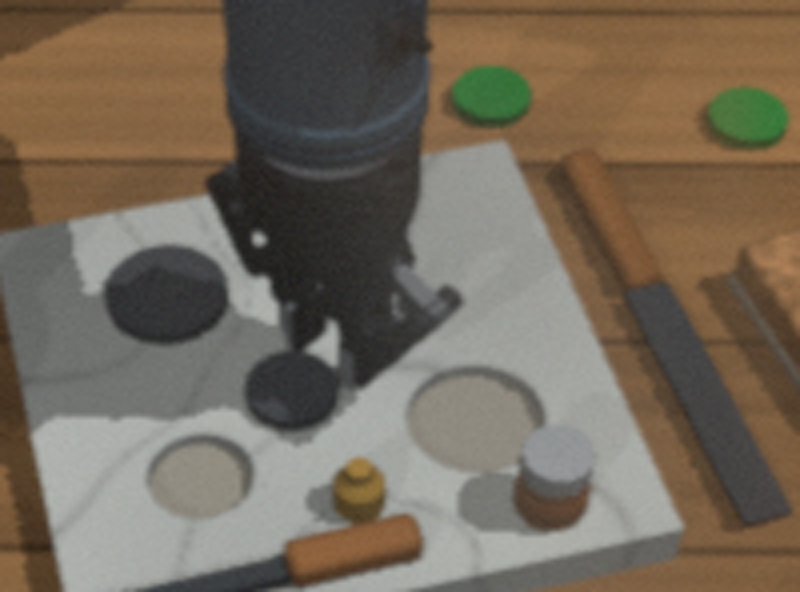

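```bash
python3 - <<'E'
from h import *
n="scene"
im=env.snapshot(n);r=rect(im,n,.04,x0=.54,x1=.68,y0=-.09,y1=.07,s=4500);cv2.imwrite("pics/r3.png",r)
b=env.trace(n,"small_disc")
for d in b[:5]:
    m=d["region"].astype(np.uint8);ys,xs=np.nonzero(m);print(d["confidence"],d["bbox"],ray(n,((ys.min()+ys.max())/2,(xs.min()+xs.max())/2),.035).round(4))
E
```

```text
0.86 [291.7, 215.4, 20.9, 18.5] [0.5855 0.0008]
0.72 [345.9, 138.0, 17.6, 16.6] [0.3823 0.1018]
0.67 [405.3, 144.6, 22.7, 17.2] [0.4001 0.2353]
```

View pics/r3.png

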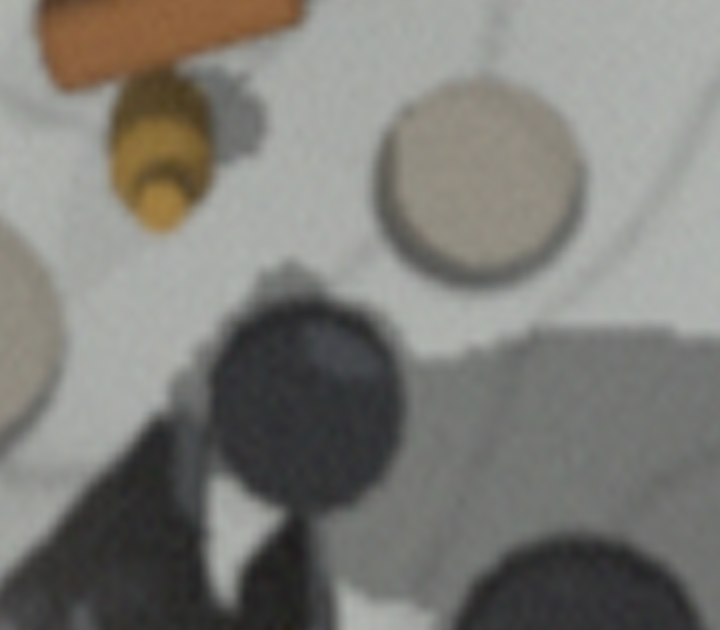

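```bash
python3 -m creep '[[[-0.25,0,0,0],[-0.5,0,0,0],[-0.75,0,0,0],[-1.0,0,0,0],[-1.2,0,0,0],[-1.4,0,0,0],[-1.6,0,0,0],[-1.75,0,0,0],[-1.9,0,0,0],[-2.0,0,0,0]]]'
python3 - <<'E'
from h import *
go(.6112,-.0188,.047,137.3)
n="scene"
im=env.snapshot(n);r=rect(im,n,.03,x0=.54,x1=.68,y0=-.09,y1=.07,s=4500);cv2.imwrite("pics/r4.png",r)
E
```

```text
clock: 5.17
tool_pos: [0.61, -0.019, 0.0476]
tcp_rot: [1.144, 2.926, -0.0]
ft_force: [0.2, 0.1, -0.1]
grip_width: 0.0275
clock 5.17 tcp [ 0.61   -0.019   0.0476] yaw 137.31 F [ 0.2  0.1 -0.1] w 0.0275 rows to [-0.02  0.03  0.02] turn 0.0
```

View pics/r4.png

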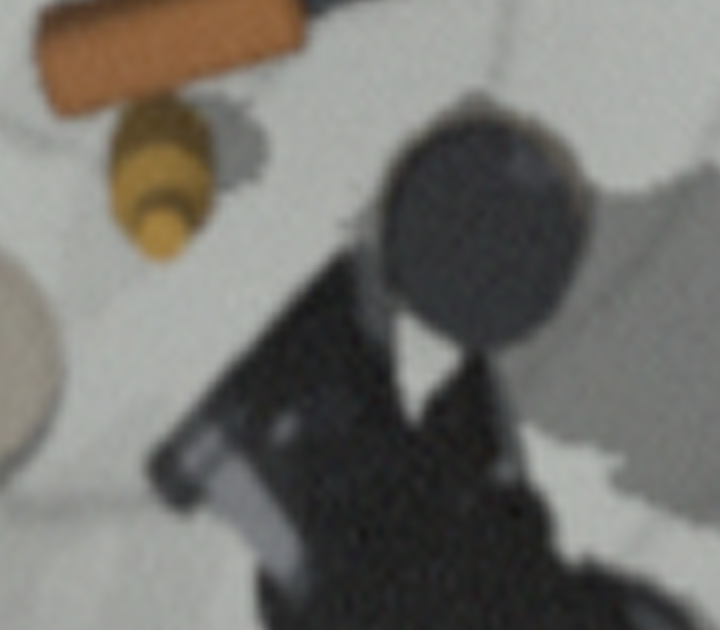

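```bash
python3 -m creep '[[[-0.04,0,0,0],[-0.08,0,0,0],[-0.11,0,0,0],[-0.14,0,0,0],[-0.14,0,0,0],[-0.14,0,0,0],[-0.14,0,0,0],[-0.14,0,0,0],[-0.14,0,0,0],[-0.14,0,0,0]]]'
python3 - <<'E'
from h import *
go(.6112,-.0188,.047,137.3)
n="scene"
im=env.snapshot(n);r=rect(im,n,.03,x0=.54,x1=.68,y0=-.09,y1=.07,s=4500);cv2.imwrite("pics/r5.png",r)
E
```

```text
clock: 6.05
tool_pos: [0.6126, -0.0214, 0.0476]
tcp_rot: [1.143, 2.926, 0.0]
ft_force: [0.2, 0.5, -0.1]
grip_width: 0.0281
clock 6.05 tcp [ 0.6126 -0.0214  0.0476] yaw 137.32 F [ 0.2  0.5 -0.1] w 0.0281 rows to [0.09 0.03 0.02] turn 0.0
```

View pics/r5.png

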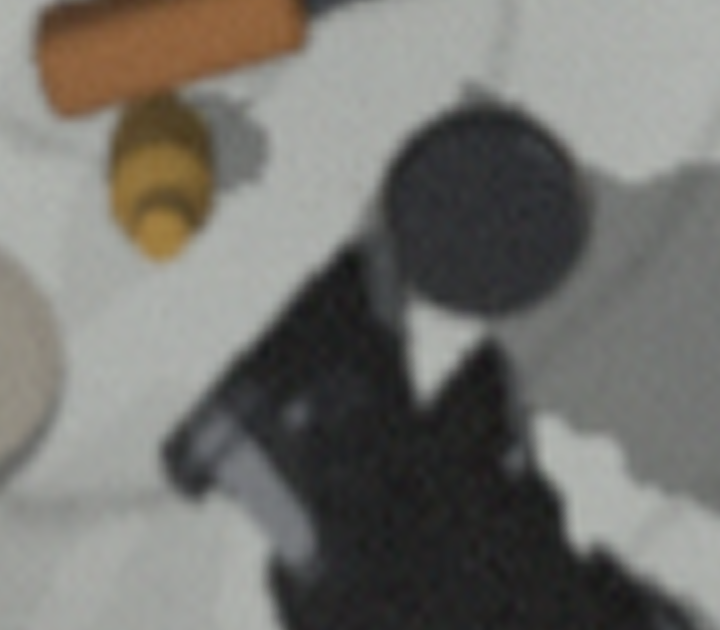

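The small disc now appears as a full circle at its recess (about 487, 212 in the rectified view). Next I'll back off, lift, and turn towards the large disc.

```bash
python3 -m creep '[[[0.3,0,0,0],[0.5,0,-0.8,0],[0.6,0,-1.9,0],[0.7,-0.4,-2.9,1],[0.8,-1.1,-3,2.1],[0.82,-1.8,-3,3.2],[0.82,-2.5,-3,4.3],[0.82,-3.2,-3,5.4],[0.82,-3.9,-3,6.5],[0.82,-4.42,-3,7.6]]]' 0.53
python3 - <<'E'
from h import *
go(.5046,-.1022,.10,63.9)
n="scene"
for k in ("scene","top"):
  env.snapshot(k)
  for l in("mallet","large_disc"): print(k,l,[(round(d["confidence"],2),ray(k,d["point"],0 if l=="mallet" else .03).round(4)) for d in env.place_of(k,l)][:2])
im=env.snapshot("scene")
cv2.imwrite("pics/s6.png",cv2.resize(im[120:280,200:400],None,fx=4,fy=3.7,interpolation=cv2.INTER_CUBIC))
E
```

```text
clock: 6.93
tool_pos: [0.5029, -0.1025, 0.1376]
tcp_rot: [-2.194, -2.248, 0.001]
ft_force: [-0.5, -0.2, -0.5]
grip_width: 0.0401
clock 6.93 tcp [ 0.5029 -0.1025  0.1376] yaw 91.39 F [-0.5 -0.2 -0.5] w 0.0401 rows to [0.01 0.06 1.25] turn 4.58
scene mallet [(0.55, array([ 0.6007, -0.1817]))]
scene large_disc [(0.84, array([ 0.5268, -0.0594]))]
top mallet [(0.62, array([0.6579, 0.1243]))]
top large_disc [(0.78, array([ 0.5242, -0.0593]))]
```

View pics/s6.png

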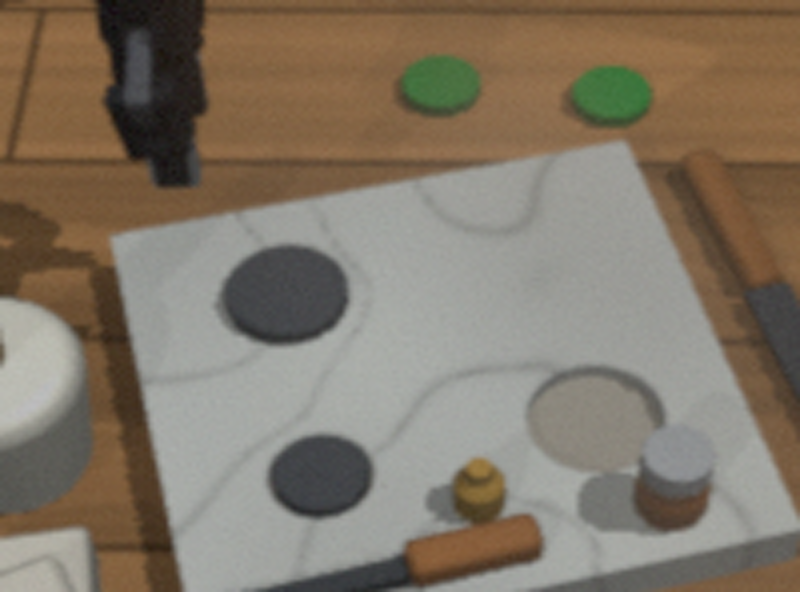

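```bash
python3 -m creep '[[[0,0.06,0.3,1.1],[0,0.06,0.8,2.2],[0,0.06,1.3,3.3],[0,0.06,1.8,4.3],[0,0.06,2.3,4.58],[0,0.06,2.6,4.58],[0,0.06,2.8,4.58],[0,0.06,2.95,4.58],[0,0.06,3.02,4.58],[0,0.06,3.02,4.58]]]'
python3 - <<'E'
from h import *
go(.5829,.0576,.047,63.9)
im=env.snapshot("scene")
cv2.imwrite("pics/s7.png",cv2.resize(im[120:280,200:400],None,fx=4,fy=3.7,interpolation=cv2.INTER_CUBIC))
E
```

```text
clock: 8.12
tool_pos: [0.5066, -0.1021, 0.047]
tcp_rot: [2.66, 1.672, 0.0]
ft_force: [-0.1, 0.2, 0.2]
grip_width: 0.0404
clock 8.12 tcp [ 0.5066 -0.1021  0.047 ] yaw 64.29 F [-0.1  0.2  0.2] w 0.0404 rows to [ 5.9  -0.02 -0.  ] turn 0.07
```

View pics/s7.png

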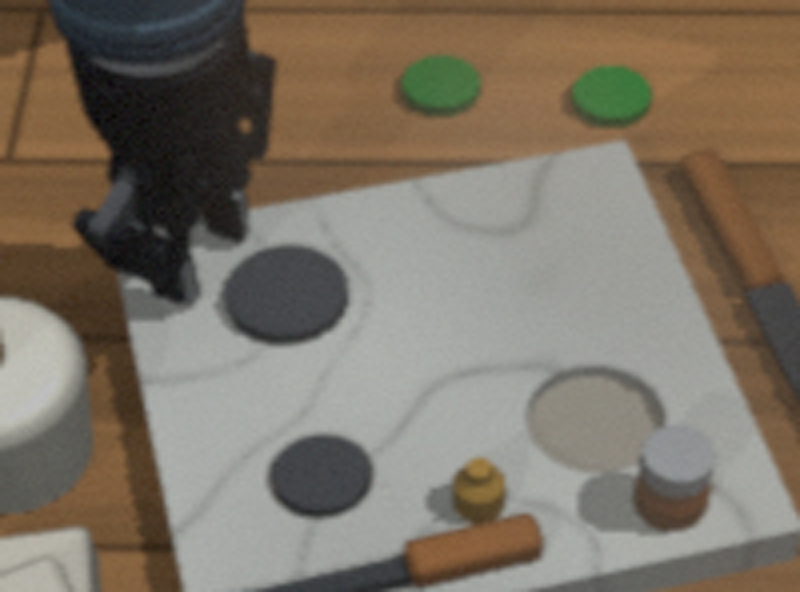

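```bash
python3 -m creep '[[[0.3,0,0,0.07],[0.7,0,0,0.07],[1.2,0,0,0.07],[1.7,0,0,0.07],[2.2,0,0,0.07],[2.7,0,0,0.07],[3.2,0,0,0.07],[3.6,0,0,0.07],[3.85,0,0,0.07],[4.0,0,0,0.07]]]'
python3 - <<'E'
from h import *
go(.5829,.0576,.047,63.9)
n="scene"
im=env.snapshot(n);r=rect(im,n,.04,x0=.50,x1=.66,y0=-.03,y1=.14,s=4200);cv2.imwrite("pics/r8.png",r)
E
```

```text
clock: 9.0
tool_pos: [0.5592, 0.0069, 0.0473]
tcp_rot: [2.665, 1.662, 0.001]
ft_force: [-0.7, -0.7, 0.7]
grip_width: 0.04
clock 9.0 tcp [0.5592 0.0069 0.0473] yaw 63.9 F [-0.7 -0.7  0.7] w 0.04 rows to [ 1.87 -0.03  0.01] turn -0.0
```

View pics/r8.png

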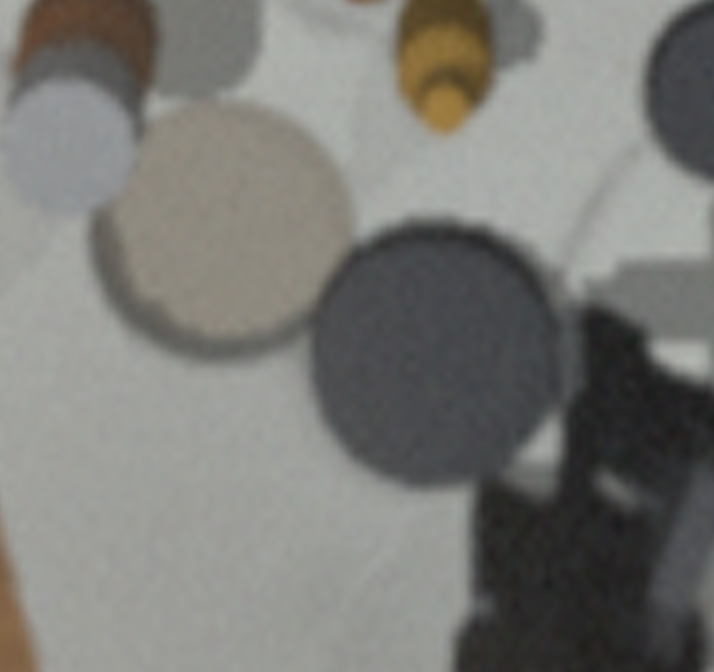

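```bash
python3 -m creep '[[[0.25,-0.01,0,0],[0.5,-0.02,0,0],[0.75,-0.03,0,0],[1.0,-0.03,0,0],[1.2,-0.03,0,0],[1.4,-0.03,0,0],[1.55,-0.03,0,0],[1.7,-0.03,0,0],[1.83,-0.03,0,0],[1.93,-0.03,0,0]]]'
python3 - <<'E'
from h import *
go(.5829,.0576,.047,63.9)
n="scene"
im=env.snapshot(n);r=rect(im,n,.03,x0=.50,x1=.66,y0=-.03,y1=.14,s=4200);cv2.imwrite("pics/r9.png",r)
E
```

```text
clock: 9.88
tool_pos: [0.5835, 0.0587, 0.0469]
tcp_rot: [-2.667, -1.661, -0.0]
ft_force: [-0.2, -0.1, 0.0]
grip_width: 0.0401
clock 9.88 tcp [0.5835 0.0587 0.0469] yaw 63.82 F [-0.2 -0.1  0. ] w 0.0401 rows to [-0.04 -0.   -0.  ] turn -0.01
```

View pics/r9.png

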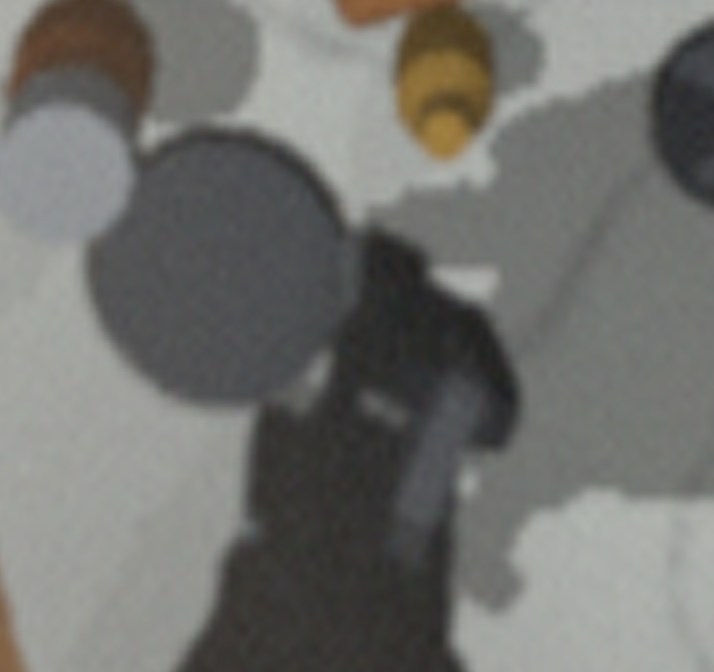

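```bash
python3 -m creep '[[[0.03,0,0,0],[0.06,0,0,0],[0.09,0,0,0],[0.12,0,0,0],[0.12,0,0,0],[0.12,0,0,0],[0.12,0,0,0],[0.12,0,0,0],[0.12,0,0,0],[0.12,0,0,0]]]'
python3 - <<'E'
from h import *
go(.5829,.0576,.047,63.9)
n="scene"
im=env.snapshot(n);r=rect(im,n,.03,x0=.50,x1=.66,y0=-.03,y1=.14,s=4200);cv2.imwrite("pics/r10.png",r)
E
```

```text
clock: 10.77
tool_pos: [0.5849, 0.0614, 0.047]
tcp_rot: [2.667, 1.66, 0.0]
ft_force: [0.2, 0.4, -0.3]
grip_width: 0.0399
clock 10.77 tcp [0.5849 0.0614 0.047 ] yaw 63.81 F [ 0.2  0.4 -0.3] w 0.0399 rows to [-0.14 -0.    0.  ] turn -0.01
```

View pics/r10.png

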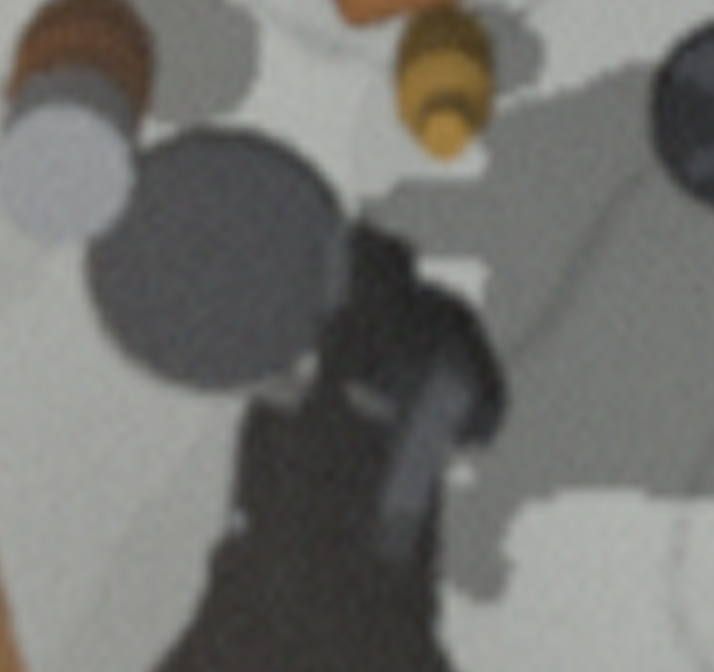

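```bash
python3 -m creep '[[[-0.3,0,0,0],[-0.6,0,-0.8,0],[-0.8,0,-1.9,0],[-1.8,0,-3,0],[-3.0,0,-4,0],[-4.2,0,-4,0],[-5.4,0,-4,0],[-6.6,0,-4,0],[-7.8,0,-4,0],[-8.8,0,-4,0]]]'
python3 - <<'E'
from h import *
go(.5,-.2,.17)
for n in("top","scene"):
    im=env.snapshot(n); cv2.imwrite(f"pics/f_{n}.png",rect(im,n,.03))
E
```

```text
clock: 11.65
tool_pos: [0.4667, -0.1776, 0.1673]
tcp_rot: [2.667, 1.659, -0.001]
ft_force: [-0.1, -0.3, -1.1]
grip_width: 0.0401
clock 11.65 tcp [ 0.4667 -0.1776  0.1673] yaw 63.78 F [-0.1 -0.3 -1.1] w 0.0401 rows to [-0.18  1.33 -0.09] turn 0
```

View pics/f_scene.png

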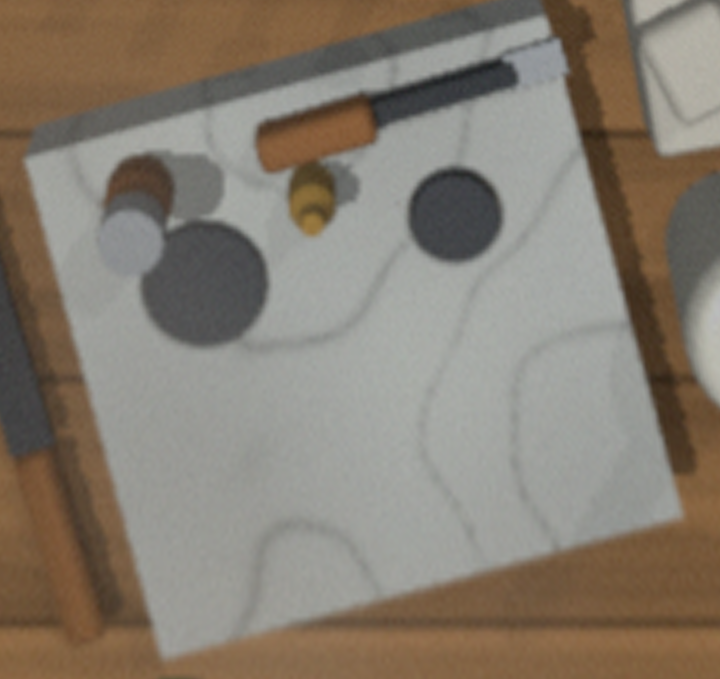

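View pics/f_top.png

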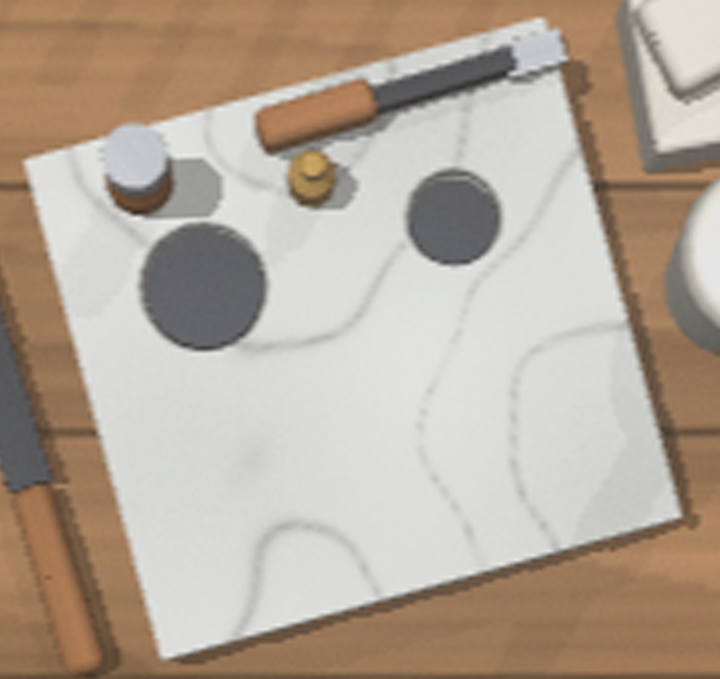

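```bash
python3 - <<'E'
import cv2,numpy as np
for n in("top","scene"):
    g0=cv2.imread(f"pics/f_{n}.png");g=cv2.GaussianBlur(cv2.cvtColor(g0,cv2.COLOR_BGR2GRAY),(0,0),1.5)
    for nm,(x,y),r in(("L",(.5976,.0876),75),("S",(.6318,-.0378),58)):
        m=np.zeros_like(g);cv2.circle(m,(int((.19-y)*2000),int((.74-x)*2000)),r,255,-1)
        b=((g<125)&(m>0)).astype(np.uint8)
        nn,l,st,c=cv2.connectedComponentsWithStats(b);k=1+np.argmax(st[1:,4])
        ct,_=cv2.findContours((l==k).astype(np.uint8),0,1);e=cv2.fitEllipse(max(ct,key=len))
        print(n,nm,"off mm",round((.74-e[0][1]/2000-x)*1e3,1),round((.19-e[0][0]/2000-y)*1e3,1),np.round(np.array(e[1])/2,1))
E
```

```text
top L off mm -1.2 0.8 [60.4 62.3]
top S off mm -0.9 1.4 [44.3 46.2]
scene L off mm 1.8 0.3 [62.6 67.6]
scene S off mm 1.1 0.6 [47.8 48.4]
```

```bash
python3 -c "
from workcell import env
print(env.job_done(), env.observe()['clock'])"
```

```text
the job is handed in; nothing more can be done
the job is handed in; nothing more can be done
```

Both discs look seated in their own recesses, and I have handed the job in at about 12 s of the 54 s allowed; no verdict was reported. I pushed each one across the slab with two partly closed fingertips behind it, small disc first, then large. Each needed a last nudge of about 4 mm to drop in. Then I lifted the arm clear.

**Position and fit:** in the last pictures each disc appears as a full circle filling its recess. The fits put the centres within about 2 mm of the recess centres. The two cameras' centres agree at slab-top height to within about 3 mm, so the discs look flush and flat. I did not measure tilt directly or press the discs down as an extra check.

**What disagreed:**
- The fitted centres differ by 2–3 mm in x between the cameras, which is close to the stated calibration error.
- The scene-camera fit of the large disc came out stretched (62.6 × 67.6 mm), most likely because the jar's lid overlaps it in that view.
- One network hit for the mallet in the top view was clearly wrong, so I ignored it.

**Other things:** the chisel, jar, weight, rasp and mallet look unmoved in the before and after pictures of the slab, as does the offcut as far as it shows. The sanding block and the green look-alikes lie outside that last crop, and the arm stayed clear of them. Forces stayed near zero (under 2 N) in every reading.

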